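# Bar the workshop compressor over to just past compression and refit its intake filter

### The job

Leave the serviced bench compressor parked just past compression: take the barring handle on the flywheel and turn it slowly, the wheel's top coming towards the robot, until you feel the resistance climb to its peak and then let go; stop there, just past the peak, without letting the wheel fly. Also put the black intake filter back on its brass stub on the cylinder head, upright and pushed gently fully home, and leave the tin and the dye jar that stand beside it where they are.

Things in the scene. Friction and masses are not known exactly. Their poses are not given: they have to be found in the camera images.
- compressor: Bench compressor, fixed. Origin: under the base's middle, on the bench; y along the shaft, x away from the robot, z up. Flywheel at y -200 mm; aluminium crankcase (radius 58, y -164 to -30), on it a black finned cylinder with an 88 mm square head at y -85, top at z 260; blue motor up to y 190, its terminal box to z 209, capacitor at its -x side; blue air receiver behind, at x 190.
- flywheel: Steel flywheel at the compressor's -y end, an upright disc of 200 mm diameter, 28 mm wide. Origin: its centre, midway between its faces, 126 mm above the bench; its y axis is the shaft axis, pointing to the motor, and its z axis points from the centre to the barring handle. It turns either way without end. Forward: top towards the robot (rotation about -y).
- grip (a point): Where to hold the barring handle: on the axis of its black sleeve, 22 mm in diameter, 78 mm long, that spins freely on a stud in the flywheel's outer (-y) face. The handle is parallel to the shaft, 75 mm from its axis; this point goes round with the wheel, 68 mm out from its middle plane, 30 mm from the sleeve's outer end. It can be pinched from above at every angle of the wheel.
- shaft_end (a point): Crankshaft axis at the crankcase's -y end, 126 mm above the bench. The crank inside is unseen; the flywheel is clamped on any way round, so the handle tells nothing of it. Plain friction, the same all round: 0.15 to 0.2 N m (2 to 3 N at the handle) in motion, less at a standstill; it holds the wheel where no air presses. At the start top dead centre lies 45 to 155 degrees of forward turn ahead.
- cylinder_top (a point): Middle of the head's top, z 260 mm. Felt on turning forward: 24 degrees before top dead centre of compression the resistance starts to climb, peaks at 0.75 N m (10 N at the handle) 13 degrees before it (let go here, the wheel flies back) and is down to plain friction at top dead centre. The air is then out: plain friction for the next 33 degrees, then leftover air kicks the wheel on.
- filter: Black plastic intake filter, an upright round canister of 52 mm diameter and 48 mm height with grey ribs near its top, standing loose on the bench, open end down: in its underside is a round socket of 20 mm diameter, 22 mm deep. 60 to 130 g. Origin: centre of its underside. Fully home on the stub, its underside sits on the collar, its origin at the point inlet.
- inlet (a point): Foot of the brass inlet stub on the middle of the cylinder head's top, on the face of its 32 mm collar, 266 mm above the bench. The stub rises 20 mm from here, 17 mm in diameter, tapering to 10 mm over its top 6 mm.
- tin: Bystander: steel tin with a paper label, 54 mm diameter, 50 mm high. Origin: centre of its underside. Tin, jar and filter stand about 90 mm apart in a row along x, in any order; at their sides (+y, -y) there is room for fingers.
- dye: Bystander: amber glass jar of dye, 48 mm diameter, 78 mm high. Origin: centre of its underside.
Not all that is in view belongs to the job. Leave any blue, brown or red look-alike of the filter alone.

How it is judged:
By the outcome, as a careful person would: the job done as asked, in the order asked, and still so for the second after the job is handed in, with the robot touching nothing.
It also fails if it takes over 72 s, if anything falls off the work surface, if the arm or the gripper's body presses on something with over 40 N, if the wrist force passes 120 N, or if a joint passes its speed limit or range.

### The arm

A 6-joint arm with a two-finger parallel gripper is mounted at the origin on the work surface. World frame = base frame: x ahead of the robot, y to its left, z up, the work surface at z = 0. Lengths are in m, angles in rad, forces in N, time in s.
With the tool pointing down it reaches from about 0.3 to 0.875 m from the base axis. Payload 6.4 kg.
Tool frame: the origin (TCP) lies at the very end of the fingers, on their centre line; the grasp point (between the pads) lies 19 mm behind it; z points along the fingers, y is the line along which they close (so a half turn about z gives the same grasp; the last joint's range is limited). The gripper opens to 85 mm and grips with 20 to 120 N. Pads are 22 mm wide; open, the fingers measure 114 mm over their backs; the gripper's body (76 mm by 85 mm) begins 54 mm behind the grasp point. The pads swing forward as they close: fully open they stand 13 mm farther back than shut.
Start: joints at [-1.371, 0.181, 1.607, -0, 1.354, -0.206], TCP at [0.227, -0.528, 0.231] pointing down, gripper open.
Joint ranges: [-2.99, 2.99], [-0.89, 2.07], [0.3, 2.58], [-1.14, 4.28], [0, 2.63], [-3.12, 3.12]. Speed limits (rad/s): [2.57, 2.57, 3.01, 3.14, 3.14, 3.14].

### API

Orientations are given as a unit quaternion [w, x, y, z].
In Python, from bench import ctrl gives the robot as it stands.
- The arm moves only by the tool jog_arm, never from a script. Its argument "series" is a list that holds one entry, the list of rows, each a list of 7 numbers: the shift along the tool's x, y, z in mm, then the turn, a rotation vector about the tool's x, y, z in rad, then the finger opening in mm, from 0 to 85.4. In form: [[[tx, ty, tz, rx, ry, rz, gripper], ...]]. A call has exactly 10 rows; each row shifts and turns the commanded pose from where the row before left it, along the tool's axes as they then stand; what a row does not reach is not made up. A row lasts 1/10 s, in which the tool goes at most 50 mm and 8.59 degrees, less where a joint would pass 70% of its speed; a pose out of reach is approached as far as the arm can. A call with a gripper value outside its range is refused whole. The fingers move at their own pace and stop on an object; the grip force is fixed at half the most. Time passes only in rows, so rows that do not move let the fingers close, or fill a call up. It gives the time, the measured TCP pose, the force, the opening and the grip force at its end, in the units of the state.
- ctrl.get_obs(): the state, without advancing time (a new reading comes with each control period).
- ctrl.camera(name): name is "scene" or "side" or "wrist"; returns a dict with "frame" (480x640x3 uint8, blue, green, red), "z_map" (480x640 float32, m along the optical axis (not along the pixel's ray), 0 where there is no reading), "fx", "fy", "cx", "cy" (pixels), "k1" (the pictures are not rectified: a ray, as slopes to the right and down, at radius r is drawn at 1 + k1 r^2 times it, then the intrinsics apply), "xyz" and "rotation" of the camera in the world. Camera axes: x right, y down, z forward; pixel columns grow to the right and rows downward; lengths in m; the calibration is good to about 2 mm. A picture is of the moment at which its call begins.
- ctrl.hand_in(): hands the job in; it is judged then, once.
The state is a dict: "time_s": time; "q": joint angles; "dq": joint speeds; "joint_efforts": joint torques, N m; "eef_pos": TCP position; "eef_rot": TCP orientation; "wrist_force": force on the tool from outside, world axes, zero at the start; "torque": the same for the moment, N m; "opening": opening from 0.0 (shut) to 1.0 (fully open); "grasp_force": force on a finger pad.
Only numpy, scipy, OpenCV 4.12 (cv2) and the standard library are available. Lean on these libraries where they do the work, as an engineer would, in place of code of your own. Each camera call takes 0.05 s, during which the arm holds its last target. There are 200 camera calls.

## Working session

There is one attempt and no reset: what is moved stays moved. The work goes in short steps, Python scripts to look and compute and a tool call to move; the robot and the scene stay as the last step left them, time stands still between calls to the robot, and variables do not carry over. Pictures are saved under pics/ and viewed, at most 10 in all, crops included, and the job is handed in when it is done.

Besides the shell and the picture viewer there is one more tool, called after "Request:" in YAML: its name, and indented under it one key for each argument. jog_arm: Moves the arm, as the interface text tells. Its arguments: {"type":"object","properties":{"series":{"type":"array"}},"required":["series"]}

```bash
ls; mkdir -p pics; cat > h.py <<'E'
import numpy as np,cv2
from bench import ctrl
def R(c):
    r=np.array(c["rotation"],float)
    if r.shape==(3,3): return r
    from scipy.spatial.transform import Rotation as Ro
    return Ro.from_quat([r[1],r[2],r[3],r[0]]).as_matrix()
def ray(c,u,v):
    d=np.array([(u-c["cx"])/c["fx"],(v-c["cy"])/c["fy"]]);s=d.copy()
    for _ in range(20): s=d/(1+c["k1"]*(s@s))
    return np.array([s[0],s[1],1.])
def pt(c,u,v,z=None):  # depth point or on plane z
    d=R(c)@ray(c,u,v);o=np.array(c["xyz"])
    t=c["z_map"][int(v),int(u)] if z is None else (z-o[2])/d[2]
    return o+t*d
def save(n): 
    c=ctrl.camera(n.split('_')[0]); cv2.imwrite(f'pics/{n}.png',c["frame"]); np.save(f'pics/{n}.npy',c,allow_pickle=True); return c
def load(n): return np.load(f'pics/{n}.npy',allow_pickle=True).item()
E
python3 - <<'E'
from h import *
for n in("scene_0","side_0","wrist_0"):
    c=save(n); print(n,c["fx"],c["cx"],c["k1"],c["xyz"],np.round(c["rotation"],3).tolist())
print(ctrl.get_obs())
E
```

```text
pics
scene_0 443.2041055885222 316.64619255353324 -0.10621478157320009 [1.23339727 0.41099618 0.76336485] [-0.221, 0.483, 0.762, -0.369]
side_0 585.2032075595598 328.75832500262516 -0.1779353565052982 [0.70486511 0.79233302 1.09039533] [-0.03, 0.114, 0.937, -0.33]
wrist_0 355.8935563504921 317.1193423274365 -0.019298445942907808 [ 0.29935836 -0.49704153  0.37449163] [0.129, 0.825, -0.543, -0.086]
{'time_s': 0.15, 'q': array([-1.37129337e+00,  1.81373285e-01,  1.60776299e+00,  2.81353166e-06,
        1.35380558e+00, -2.06290818e-01]), 'dq': array([-1.18476744e-04, -2.69017553e-03, -2.10162327e-03,  4.76725837e-06,
       -8.39596144e-04, -7.94660229e-04]), 'joint_efforts': array([ 9.54022325e-04, -4.45259035e+01, -3.51691747e+01, -2.58377049e-04,
        5.87739880e-03,  2.00683945e-05]), 'eef_pos': array([ 0.22691748, -0.52787664,  0.23059689]), 'eef_rot': array([-6.74594259e-04,  9.79486782e-01,  2.01507294e-01,  3.66311344e-06]), 'wrist_force': array([ 0.07108737,  0.61235725, -0.19567847]), 'torque': array([0.02504951, 0.05179188, 0.0202714 ]), 'grasp_force': 0.0, 'opening': 0.9970234717314373}
```

View pics/scene_0.png

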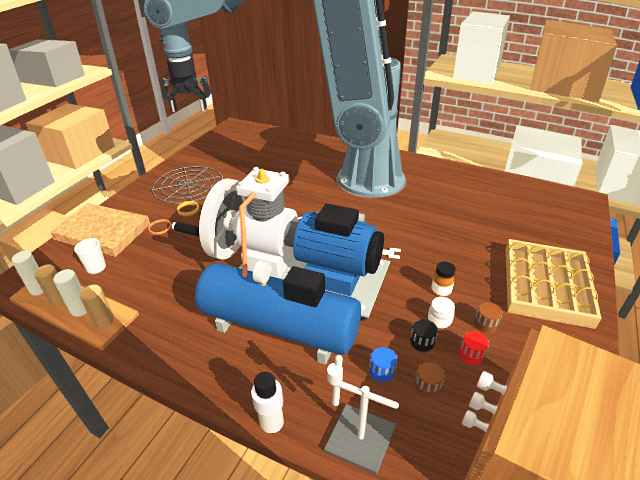

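View pics/side_0.png

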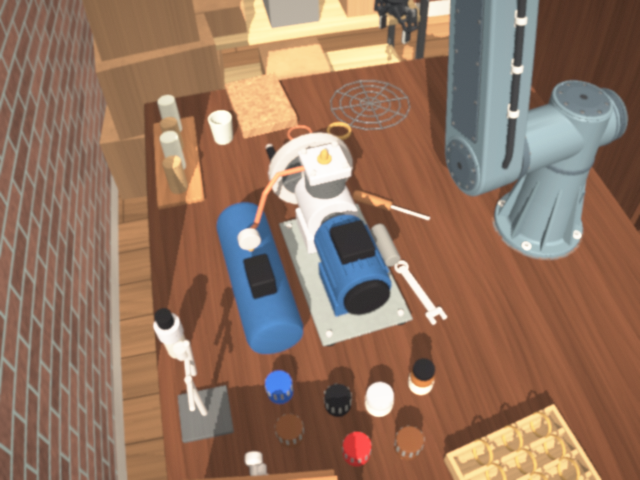

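Scene: the black filter is at (424,335), the tin at (441,312), the jar at (444,279), the brass stub at (263,176) and the handle sleeve at (185,229). Side: the filter is at (338,400), the stub at (324,156) and the sleeve at (269,152).

View pics/wrist_0.png

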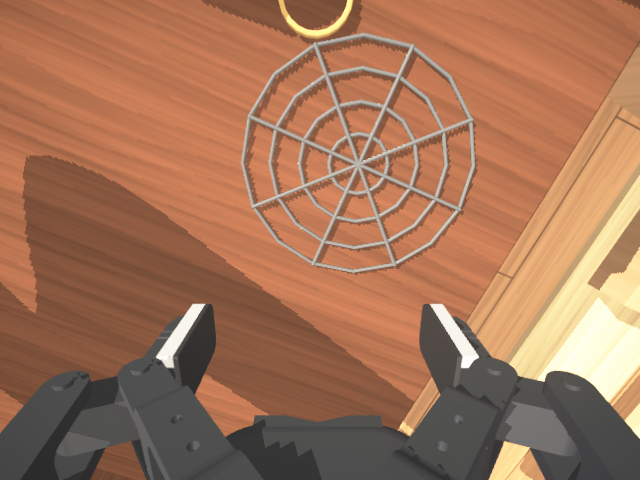

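```bash
python3 - <<'E'
from h import *
def cloud(c):
    v,u=np.mgrid[0:480,0:640]; K=np.array([[c["fx"],0,c["cx"]],[0,c["fy"],c["cy"]],[0,0,1]])
    P=np.dstack([u,v]).reshape(-1,1,2).astype(np.float64)
    s=cv2.undistortPoints(P,K,np.array([c["k1"],0,0,0.]))  # approx inverse
    s=s.reshape(-1,2); z=c["z_map"].reshape(-1)
    X=np.c_[s*z[:,None],z]@R(c).T+np.array(c["xyz"]); X[z==0]=np.nan
    return X.reshape(480,640,3)
for n,pts in (("scene_0",dict(filt=(424,328),tin=(441,305),dye=(445,268),stub=(263,176),head=(255,190),sl1=(178,227),sl2=(192,231))),
  ("side_0",dict(filt=(338,396),tin=(379,395),dye=(423,370),stub=(324,153),head=(316,172),sl1=(267,147),sl2=(271,155)))):
    c=load(n);X=cloud(c);np.save('pics/X_'+n,X)
    for k,(u,v) in pts.items(): print(n,k,np.round(X[v,u],4),c["frame"][v,u])
    # motor/tank direction: head top points
    top=(abs(X[...,2]-.26)<.004); ys,xs=np.where(top)
    P=X[top]; m=(np.abs(P[:,:2]-X[pts['head'][1],pts['head'][0],:2]).max(1)<.08); Q=P[m][:,:2]
    print('headtop',len(Q),cv2.minAreaRect(Q.astype(np.float32)))
E
```

```text
scene_0 filt [0.6002 0.3383 0.0492] [48 44 50]
scene_0 tin [0.5215 0.355  0.0499] [252 254 254]
scene_0 dye [0.4325 0.3379 0.0799] [48 49 50]
scene_0 stub [ 0.5253 -0.0723  0.2741] [100 228 253]
scene_0 head [ 0.5654 -0.0694  0.2617] [252 254 255]
scene_0 sl1 [ 0.6198 -0.2702  0.1387] [36 40 39]
scene_0 sl2 [ 0.6194 -0.2273  0.1396] [33 37 40]
headtop 673 ((0.5556213855743408, -0.0734514594078064), (0.14453884959220886, 0.08638881146907806), 4.14924430847168)
side_0 filt [0.599  0.3392 0.047 ] [49 48 50]
side_0 tin [0.5234 0.3589 0.0526] [249 251 253]
side_0 dye [0.4327 0.3421 0.0801] [51 50 53]
side_0 stub [ 0.5243 -0.0694  0.2885] [136 231 253]
side_0 head [ 0.547  -0.0461  0.2626] [244 249 252]
side_0 sl1 [ 0.6198 -0.2861  0.1397] [135 148 164]
side_0 sl2 [ 0.6155 -0.252   0.1426] [50 50 53]
headtop 1005 ((0.5523959994316101, -0.07571372389793396), (0.14658331871032715, 0.09173314273357391), 3.9156227111816406)
```

```bash
python3 - <<'E'
from h import *
import numpy as np
for n in("scene_0","side_0"):
    X=np.load(f'pics/X_{n}.npy');F=load(n)["frame"].astype(int);x,y,z=X[...,0],X[...,1],X[...,2]
    br=F.max(2)
    m=(abs(z-.261)<.003)&(abs(x-.53)<.068)&(abs(y+.072)<.068)&(F.min(2)>190)
    k=cv2.morphologyEx(m.astype(np.uint8),cv2.MORPH_OPEN,np.ones((3,3)))
    print('head',k.sum(),cv2.minAreaRect(X[k>0][:,:2].astype(np.float32)))
    m=(z>.268)&(z<.30)&(abs(x-.525)<.025)&(abs(y+.07)<.03)&(F[...,2]-F[...,0]>80)
    print('stub',m.sum(),np.nanmean(X[m],0),np.nanmin(X[m],0),np.nanmax(X[m],0))
    for nm,cx,cy,h,r in(("filt",.6,.338,.048,.04),("tin",.522,.357,.05,.04),("dye",.433,.34,.078,.04)):
        m=(abs(z-h)<.004)&(np.hypot(x-cx,y-cy)<r); c,rr=cv2.minEnclosingCircle(X[m][:,:2].astype(np.float32)); print(nm,m.sum(),np.round(c,4),round(rr,4))
    m=(br<80)&(z>.1)&(z<.2)&(y<-.19)&(y>-.34)&(x>.5)&(x<.7)
    P=X[m]; mu=P.mean(0); d=np.linalg.svd(P-mu,full_matrices=False)[2][0]
    print('sleeve',m.sum(),mu,d,np.degrees(np.arctan2(d[0],-d[1])),P.min(0),P.max(0))
    # receiver (blue) side extremes & motor axis: top ridge of the blue tank
    m=(F[...,0]-F[...,2]>60)&(x>.64)&(z>.03)&(z<.2)&(y>-.25)&(y<.25)
    P=X[m]; 
    # ridge: for y bins take highest z points
    rid=[P[(abs(P[:,1]-b)<.006)] for b in np.arange(-.1,.1,.012)]
    rid=np.array([q[q[:,2]>q[:,2].max()-.003].mean(0) for q in rid if len(q)>10])
    if len(rid)>3: print('tank',np.polyfit(rid[:,1],rid[:,0],1),P.min(0),P.max(0),np.round(rid[::3],3).tolist())
    # flywheel: points at radius <.1, z<.23
    m=(z>.05)&(z<.23)&(abs(x-.54)<.11)&(y<-.15)&(y>-.225)&(F.min(2)>110)
    P=X[m];print('fw',m.sum(),P.min(0),P.max(0)); t=P[P[:,2]>.215]; print(len(t),t.mean(0) if len(t) else 0)
E
```

```text
head 573 ((0.5234333872795105, -0.07628457248210907), (0.09019911289215088, 0.08505219221115112), 4.73801851272583)
stub 81 [ 0.5262252  -0.07473052  0.27715304] [ 0.51138094 -0.09036443  0.26806696] [ 0.54091871 -0.06317744  0.28987698]
filt 406 [0.599  0.3399] 0.0281
tin 292 [0.5192 0.3581] 0.0261
dye 202 [0.4302 0.3392] 0.0225
sleeve 221 [ 0.61690822 -0.24643533  0.13958812] [ 5.42040983e-02 -9.98529626e-01 -7.08937853e-04] 3.1071896462992745 [ 0.60433202 -0.28427636  0.12418176] [ 0.62574415 -0.20915051  0.14694128]
tank [0.00196192 0.71309444] [ 0.64723076 -0.11721176  0.04855043] [0.77278751 0.22066914 0.14724214] [[0.715, -0.1, 0.144], [0.715, -0.064, 0.145], [0.713, -0.029, 0.144], [0.714, 0.007, 0.144], [0.705, 0.044, 0.144], [0.721, 0.078, 0.145]]
fw 1900 [ 0.4565653  -0.20595767  0.05045662] [ 0.63331692 -0.15025021  0.22966738]
323 [ 0.53958433 -0.18751239  0.22289686]
head 693 ((0.5240752696990967, -0.07861548662185669), (0.08775459975004196, 0.0902615413069725), 4.7456374168396)
stub 91 [ 0.52365634 -0.07344637  0.27689378] [ 0.50998746 -0.08254699  0.26821362] [ 0.53663097 -0.06089016  0.28982802]
filt 518 [0.6007 0.3381] 0.0273
tin 468 [0.5203 0.3561] 0.0261
dye 354 [0.4291 0.3371] 0.0225
sleeve 59 [ 0.61491086 -0.26389408  0.14240229] [ 0.0937671   0.99479135 -0.03997366] 174.6153203165944 [ 0.60556321 -0.28027605  0.1360541 ] [ 0.62224527 -0.24361921  0.14692644]
tank [0.05733861 0.71754587] [ 0.64030421 -0.11794361  0.04108805] [0.76929886 0.21921562 0.1495998 ] [[0.711, -0.098, 0.148], [0.712, -0.064, 0.147], [0.72, -0.033, 0.146], [0.715, 0.009, 0.141], [0.71, 0.04, 0.148], [0.722, 0.08, 0.139]]
fw 1799 [ 0.43372363 -0.21380493  0.05073965] [ 0.63114703 -0.16852819  0.22937967]
429 [ 0.5347442  -0.18930377  0.22234364]
```

Wrist view: only the bench grid (355,165) and the tape ring are visible, nothing of the job yet. The pose estimate is consistent: yaw about 4.5°, and the handle is on the far side, slightly above shaft height. I'll start moving.

Request:
jog_arm:
  series:
    - [[0,0,0,0,0,-0.1244,85],[0,0,0,0,0,-0.1244,85],[0,0,0,0,0,-0.1244,85],[0,0,0,0,0,-0.1244,85],[0,0,0,0,0,-0.1244,85],[0,0,0,0,0,-0.1244,85],[0,0,0,0,0,-0.1244,85],[0,0,0,0,0,-0.1244,85],[0,0,0,0,0,-0.1244,85],[0,0,0,0,0,-0.1244,85]]

```text
time_s: 1.15
eef_pos: [0.227, -0.5281, 0.2309]
eef_rot: [-0.0, 0.677, 0.736, 0.0]
wrist_force: [-0.8, -0.1, -0.9]
opening: 0.996
grasp_force: 0.0
```

```bash
cat >> h.py <<'E'
from scipy.spatial.transform import Rotation as Ro
def pose():
    o=ctrl.get_obs();q=o["eef_rot"];return np.array(o["eef_pos"]),Ro.from_quat([q[1],q[2],q[3],q[0]]).as_matrix(),o
def go(x,y,z,yaw=None):
    p,M,o=pose();d=M.T@(np.array([x,y,z])-p)*1000
    w=[0,0,0]
    if yaw is not None:
        a=np.radians(yaw);T=np.array([[np.cos(a),np.sin(a),0],[np.sin(a),-np.cos(a),0],[0,0,-1]])
        w=Ro.from_matrix(M.T@T).as_rotvec()
    print('t',o["time_s"],'pos',np.round(p,4),'d_mm',np.round(d,1),'rot',np.round(w,4),'yaw',np.degrees(np.arctan2(M[1,0],M[0,0])).round(2),'F',np.round(o["wrist_force"],2))
E
python3 -c "
from h import *
go(.614,-.254,.231,94.5)"
```

```text
t 1.15 pos [ 0.227  -0.5281  0.2309] d_mm [240.5 408.7   0. ] rot [-0.0001 -0.0008  0.0056] yaw 94.82 F [-0.78 -0.13 -0.88]
```

Request:
jog_arm:
  series:
    - [[15,25,0,0,0,0,85],[22,38,0,0,0,0,85],[22,38,0,0,0,0,85],[22,38,0,0,0,0,85],[22,38,0,0,0,0,85],[22,38,0,0,0,0,85],[22,38,0,0,0,0,85],[22,38,0,0,0,0,85],[22,38,0,0,0,0,85],[15,25,0,0,0,0,85]]

```text
time_s: 2.15
eef_pos: [0.5656, -0.2927, 0.2309]
eef_rot: [-0.0, 0.678, 0.735, 0.0]
wrist_force: [0.1, -0.2, -0.1]
opening: 0.995
grasp_force: 0.0
```

Request:
jog_arm:
  series:
    - [[14,24,0,0,0,0,85],[10,17,0,0,0,0,85],[6,10,0,0,0,0,85],[4,3,0,0,0,0,85],[0,0,0,0,0,0,45],[0,0,0,0,0,0,45],[0,0,0,0,0,0,45],[0,0,0,0,0,0,45],[0,0,0,0,0,0,45],[0,0,0,0,0,0,45]]

```text
time_s: 3.15
eef_pos: [0.6146, -0.2572, 0.2314]
eef_rot: [0.0, 0.679, 0.734, -0.0]
wrist_force: [0.7, 0.1, -0.1]
opening: 0.527
grasp_force: 0.0
```

```bash
python3 -c "
from h import *
go(.614,-.254,.117,94.5)
c=save('wrist_1');print(c['xyz'])"
```

```text
t 3.15 pos [ 0.6146 -0.2572  0.2314] d_mm [  3.2  -0.4 114.4] rot [0.0001 0.0001 0.    ] yaw 94.5 F [ 0.69  0.1  -0.1 ]
[ 0.60906823 -0.17906714  0.37536847]
```

View pics/wrist_1.png

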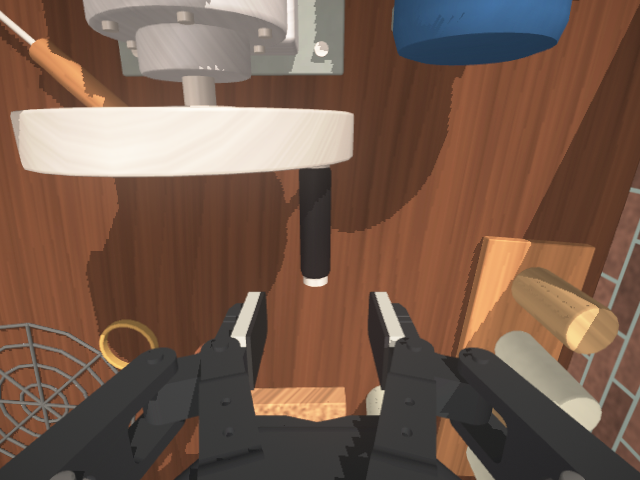

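The sleeve is centred at u≈315, v 167–277, parallel to the shaft; the fingers stand either side of its line.

```bash
python3 - <<'E'
from h import *
c=load('wrist_1');F=c["frame"].max(2)
m=(F<75).astype(np.uint8);m[:165]=0;m[285:]=0;m[:,:290]=0;m[:,345:]=0
for v in (180,200,220,240,260):
    u=np.where(m[v])[0]; print(v,u.min(),u.max(),c["z_map"][v,int(u.mean())],np.round(pt(c,u.mean(),v,.136),4),np.round(pt(c,u.mean(),v),4))
print('outer end',pt(c,315,277,.136),pt(c,315,168,.136))
# flywheel ends: left/right rim edges of outer face (v~170), wheel at z .126
for u,v in((24,168),(352,156),(14,112),(353,112)): print(u,v,pt(c,u,v),c["z_map"][v,u],pt(c,u,v,.126))
E
```

```text
180 299 330 0.2304841 [ 0.6098 -0.2145  0.136 ] [ 0.6097 -0.2132  0.1443]
200 299 330 0.23419505 [ 0.6108 -0.2281  0.136 ] [ 0.6107 -0.2263  0.1446]
220 300 330 0.23891541 [ 0.6122 -0.2421  0.136 ] [ 0.6121 -0.24    0.144 ]
240 300 329 0.24328414 [ 0.613  -0.2567  0.136 ] [ 0.6128 -0.2541  0.144 ]
260 301 329 0.24696703 [ 0.6145 -0.2718  0.136 ] [ 0.6143 -0.2684  0.1447]
outer end [ 0.61550162 -0.28503331  0.136     ] [ 0.60948032 -0.20649968  0.136     ]
24 168 [ 0.46604871 -0.20997812  0.19993658] 0.17325635 [ 0.40577247 -0.2230057   0.126     ]
352 156 [ 0.63306105 -0.19672615  0.13694035] 0.2329941 [ 0.63416197 -0.19753644  0.126     ]
14 112 [ 0.46869646 -0.18364346  0.20377899] 0.16165276 [ 0.40506801 -0.18571783  0.126     ]
353 112 [ 0.64312346 -0.16410249  0.00129067] 0.35250282 [ 0.63177019 -0.16909138  0.126     ]
```

Request:
jog_arm:
  series:
    - [[0.5,-0.5,10,0,0,0,45],[0.5,-0.5,16,0,0,0,45],[0.5,-0.5,20,0,0,0,45],[0,0,20,0,0,0,45],[0,0,20,0,0,0,45],[0,0,14,0,0,0,45],[0,0,10,0,0,0,45],[0,0,6,0,0,0,45],[0,0,0,0,0,0,35],[0,0,0,0,0,0,10]]

```text
time_s: 4.2
eef_pos: [0.6135, -0.2557, 0.116]
eef_rot: [0.0, 0.679, 0.734, 0.0]
wrist_force: [-9.4, 1.6, 1.9]
opening: 0.255
grasp_force: 5.1
```

Request:
jog_arm:
  series:
    - [[0,0,0,0,0,0,0],[0,0,0,0,0,0,0],[0,0,0,0,0,0,0],[0,0,0,0,0,0,0],[0,0,0,0,0,0,0],[0,0,0,0,0,0,0],[0,0,0,0,0,0,0],[0,0,0,0,0,0,0],[0,0,0,0,0,0,0],[0,0,0,0,0,0,0]]

```text
time_s: 5.2
eef_pos: [0.6133, -0.2557, 0.1154]
eef_rot: [0.0, 0.679, 0.734, 0.0]
wrist_force: [-0.2, -1.2, 2.1]
opening: 0.235
grasp_force: 58.7
```

```bash
python3 - <<'E'
from h import *
go(.613,-.255,.115,94.5)
o=ctrl.get_obs();print(o["opening"],o["grasp_force"],o["torque"])
f=5.5
for k in range(18):
    a=np.radians(f+k*10);b=np.radians(f+k*10+10)
    print(f+k*10+10,'dy',round(7.5*(np.cos(b)-np.cos(a)),2),'dz',round(-7.5*(np.sin(b)-np.sin(a)),2))
E
```

```text
t 5.2 pos [ 0.6133 -0.2557  0.1154] d_mm [ 0.7 -0.3  0.4] rot [0.0004 0.0003 0.0004] yaw 94.52 F [-0.25 -1.22  2.06]
0.23450641473118683 58.72223138809204 [-0.08137288  0.15114078 -0.15419707]
15.5 dy -0.24 dz -1.29
25.5 dy -0.46 dz -1.22
35.5 dy -0.66 dz -1.13
45.5 dy -0.85 dz -0.99
55.5 dy -1.01 dz -0.83
65.5 dy -1.14 dz -0.64
75.5 dy -1.23 dz -0.44
85.5 dy -1.29 dz -0.22
95.5 dy -1.31 dz 0.01
105.5 dy -1.29 dz 0.24
115.5 dy -1.22 dz 0.46
125.5 dy -1.13 dz 0.66
135.5 dy -0.99 dz 0.85
145.5 dy -0.83 dz 1.01
155.5 dy -0.64 dz 1.14
165.5 dy -0.44 dz 1.23
175.5 dy -0.22 dz 1.29
185.5 dy 0.01 dz 1.31
```

Request:
jog_arm:
  series:
    - [[0,-0.3,-2.6,0,0,0,0],[0,-0.4,-2.6,0,0,0,0],[0,-0.5,-2.6,0,0,0,0],[0,-0.6,-2.5,0,0,0,0],[0,-0.7,-2.5,0,0,0,0],[0,-0.7,-2.5,0,0,0,0],[0,-0.8,-2.5,0,0,0,0],[0,-0.9,-2.4,0,0,0,0],[0,-1.0,-2.4,0,0,0,0],[0,-1.1,-2.4,0,0,0,0]]

```text
time_s: 6.2
eef_pos: [0.6067, -0.2567, 0.141]
eef_rot: [0.001, 0.679, 0.734, 0.0]
wrist_force: [2.8, -4.7, -2.4]
opening: 0.234
grasp_force: 58.9
```

```bash
cat >> h.py <<'E'
C=np.array([.5387,-.2611,.1265+.0])  # shaft axis at grip
e=np.array([np.cos(np.radians(4.5)),np.sin(np.radians(4.5)),0]);Z=np.array([0,0,1.])
def wheel(step=None,n=10,r=75.):
    p,M,o=pose();g=p+[0,0,.019]-C;a,b=g@e*1e3,g@Z*1e3;ph=np.arctan2(b,a)
    F=np.array(o["wrist_force"]);t=-np.sin(ph)*e+np.cos(ph)*Z;rr=np.cos(ph)*e+np.sin(ph)*Z
    print('t',o["time_s"],'phi',np.degrees(ph).round(2),'r',np.hypot(a,b).round(2),'Fresist',(-F@t).round(2),'Frad',(F@rr).round(2),'Fx',(F@np.cross(e,Z)).round(2),'grip',round(o["grasp_force"],1))
    if step:
        A=ph+np.radians(np.linspace(0,step,n+1));P=np.c_[r*np.cos(A),r*np.sin(A)];P[0]=[a,b]
        print(np.round(np.diff(P,axis=0)*[1,-1],1).tolist())
E
python3 -c "
from h import *
wheel(8)"
```

```text
t 6.2 phi 26.23 r 75.91 Fresist 3.17 Frad 1.11 Fx 4.88 grip 58.9
[[-1.3, -0.5], [-0.5, -0.9], [-0.5, -0.9], [-0.5, -0.9], [-0.5, -0.9], [-0.5, -0.9], [-0.5, -0.9], [-0.6, -0.9], [-0.6, -0.9], [-0.6, -0.9]]
```

Request:
jog_arm:
  series:
    - [[-0.2,-0.6,-1.2,0,0,0,0],[-0.2,-0.6,-1.2,0,0,0,0],[0,-0.65,-1.1,0,0,0,0],[0,-0.65,-1.1,0,0,0,0],[0,-0.65,-1.1,0,0,0,0],[0,-0.7,-1.1,0,0,0,0],[0,-0.7,-1.1,0,0,0,0],[0,-0.7,-1.1,0,0,0,0],[0,-0.7,-1.1,0,0,0,0],[0,-0.75,-1.1,0,0,0,0]]

```text
time_s: 7.2
eef_pos: [0.6002, -0.2575, 0.1523]
eef_rot: [0.001, 0.679, 0.734, 0.0]
wrist_force: [4.0, -4.9, -0.7]
opening: 0.233
grasp_force: 59.0
```

```bash
python3 -c "
from h import *
wheel(10)"
```

```text
t 7.2 phi 36.01 r 76.21 Fresist 2.64 Frad 2.52 Fx 5.23 grip 59.0
[[-1.8, -0.3], [-0.8, -1.0], [-0.8, -1.0], [-0.8, -1.0], [-0.9, -1.0], [-0.9, -1.0], [-0.9, -1.0], [-0.9, -0.9], [-0.9, -0.9], [-0.9, -0.9]]
```

Request:
jog_arm:
  series:
    - [[-0.2,-0.8,-1.05,0,0,0,0],[-0.2,-0.8,-1.05,0,0,0,0],[0,-0.8,-1.05,0,0,0,0],[0,-0.8,-1.0,0,0,0,0],[0,-0.85,-1.0,0,0,0,0],[0,-0.85,-1.0,0,0,0,0],[0,-0.85,-1.0,0,0,0,0],[0,-0.9,-1.0,0,0,0,0],[0,-0.9,-0.95,0,0,0,0],[0,-0.9,-0.95,0,0,0,0]]

```text
time_s: 8.2
eef_pos: [0.5919, -0.2584, 0.1625]
eef_rot: [0.001, 0.679, 0.734, 0.0]
wrist_force: [3.8, -4.4, -0.1]
opening: 0.232
grasp_force: 59.1
```

```bash
python3 -c "
from h import *
wheel()"
```

```text
t 8.2 phi 45.9 r 76.53 Fresist 2.54 Frad 2.31 Fx 4.68 grip 59.1
```

Request:
jog_arm:
  series:
    - [[-0.2,-0.95,-0.95,0,0,0,0],[-0.2,-0.95,-0.9,0,0,0,0],[-0.1,-1.0,-0.9,0,0,0,0],[0,-1.0,-0.85,0,0,0,0],[0,-1.0,-0.85,0,0,0,0],[0,-1.05,-0.8,0,0,0,0],[0,-1.05,-0.8,0,0,0,0],[0,-1.05,-0.75,0,0,0,0],[0,-1.05,-0.75,0,0,0,0],[0,-1.05,-0.75,0,0,0,0]]

```text
time_s: 9.2
eef_pos: [0.5818, -0.2595, 0.1707]
eef_rot: [0.001, 0.679, 0.734, 0.0]
wrist_force: [3.5, -3.0, 1.4]
opening: 0.233
grasp_force: 59.2
```

Request:
jog_arm:
  series:
    - [[-0.1,-1.1,-0.75,0,0,0,0],[-0.1,-1.1,-0.7,0,0,0,0],[0,-1.1,-0.7,0,0,0,0],[0,-1.15,-0.65,0,0,0,0],[0,-1.15,-0.65,0,0,0,0],[0,-1.15,-0.6,0,0,0,0],[0,-1.15,-0.6,0,0,0,0],[0,-1.15,-0.6,0,0,0,0],[0,-1.2,-0.55,0,0,0,0],[0,-1.2,-0.55,0,0,0,0]]

```text
time_s: 10.2
eef_pos: [0.5704, -0.2607, 0.1773]
eef_rot: [0.001, 0.679, 0.734, 0.0]
wrist_force: [4.1, -3.0, 2.5]
opening: 0.233
grasp_force: 59.3
```

```bash
python3 -c "
from h import *
wheel()"
```

```text
t 10.2 phi 65.6 r 76.6 Fresist 2.44 Frad 3.81 Fx 3.36 grip 59.3
```

Request:
jog_arm:
  series:
    - [[-0.1,-1.2,-0.6,0,0,0,0],[-0.1,-1.2,-0.6,0,0,0,0],[0,-1.2,-0.5,0,0,0,0],[0,-1.25,-0.5,0,0,0,0],[0,-1.25,-0.5,0,0,0,0],[0,-1.25,-0.45,0,0,0,0],[0,-1.25,-0.45,0,0,0,0],[0,-1.25,-0.4,0,0,0,0],[0,-1.25,-0.4,0,0,0,0],[0,-1.25,-0.35,0,0,0,0]]

```text
time_s: 11.2
eef_pos: [0.5576, -0.2619, 0.1816]
eef_rot: [0.001, 0.679, 0.734, 0.0]
wrist_force: [3.9, -3.4, 4.1]
opening: 0.237
grasp_force: 59.5
```

Request:
jog_arm:
  series:
    - [[-0.1,-1.25,-0.4,0,0,0,0],[-0.1,-1.25,-0.4,0,0,0,0],[0,-1.3,-0.35,0,0,0,0],[0,-1.3,-0.3,0,0,0,0],[0,-1.3,-0.3,0,0,0,0],[0,-1.3,-0.25,0,0,0,0],[0,-1.3,-0.2,0,0,0,0],[0,-1.3,-0.2,0,0,0,0],[0,-1.3,-0.2,0,0,0,0],[0,-1.3,-0.15,0,0,0,0]]

```text
time_s: 12.2
eef_pos: [0.5458, -0.2627, 0.1841]
eef_rot: [0.001, 0.679, 0.734, 0.001]
wrist_force: [10.2, -2.6, 2.7]
opening: 0.231
grasp_force: 59.7
```

```bash
python3 -c "
from h import *
wheel()"
```

```text
t 12.2 phi 84.79 r 76.92 Fresist 9.64 Frad 3.58 Fx 3.37 grip 59.7
```

Request:
jog_arm:
  series:
    - [[0,-0.5,0,0,0,0,0],[0,-0.5,0,0,0,0,0],[0,-0.5,-0.1,0,0,0,0],[0,-0.5,0,0,0,0,0],[0,-0.5,0,0,0,0,0],[0,-0.5,-0.1,0,0,0,0],[0,-0.5,0,0,0,0,0],[0,-0.5,0,0,0,0,0],[0,-0.5,-0.1,0,0,0,0],[0,-0.5,0,0,0,0,0]]

```text
time_s: 13.2
eef_pos: [0.5416, -0.2629, 0.1846]
eef_rot: [0.002, 0.679, 0.734, 0.002]
wrist_force: [12.2, -1.7, 2.9]
opening: 0.232
grasp_force: 59.8
```

```bash
python3 -c "
from h import *
wheel()"
```

```text
t 13.2 phi 87.96 r 77.17 Fresist 11.9 Frad 3.33 Fx 2.69 grip 59.8
```

Request:
jog_arm:
  series:
    - [[0,-0.5,0,0,0,0,0],[0,-0.5,0,0,0,0,0],[0,-0.5,0,0,0,0,0],[0,-0.5,0,0,0,0,0],[0,-0.5,0,0,0,0,0],[0,-0.5,0,0,0,0,0],[0,-0.5,0,0,0,0,0],[0,-0.5,0,0,0,0,0],[0,-0.5,0,0,0,0,0],[0,-0.5,0,0,0,0,0]]

```text
time_s: 14.2
eef_pos: [0.537, -0.2633, 0.1848]
eef_rot: [0.002, 0.679, 0.734, 0.002]
wrist_force: [12.6, 0.0, 2.9]
opening: 0.234
grasp_force: 59.9
```

```bash
python3 -c "
from h import *
wheel()"
```

```text
t 14.2 phi 91.36 r 77.32 Fresist 12.64 Frad 2.58 Fx 0.98 grip 59.9
```

Request:
jog_arm:
  series:
    - [[0,-0.6,0,0,0,0,0],[0,-0.6,0,0,0,0,0],[0,-0.6,0,0,0,0,0],[0,-0.6,0.1,0,0,0,0],[0,-0.6,0,0,0,0,0],[0,-0.6,0,0,0,0,0],[0,-0.6,0.1,0,0,0,0],[0,-0.6,0,0,0,0,0],[0,-0.6,0.1,0,0,0,0],[0,-0.6,0,0,0,0,0]]

```text
time_s: 15.2
eef_pos: [0.531, -0.2637, 0.1845]
eef_rot: [0.002, 0.679, 0.734, 0.002]
wrist_force: [12.7, -0.7, 3.4]
opening: 0.233
grasp_force: 59.9
```

```bash
python3 -c "
from h import *
wheel()"
```

```text
t 15.2 phi 95.81 r 77.41 Fresist 12.93 Frad 2.1 Fx 1.72 grip 59.9
```

Request:
jog_arm:
  series:
    - [[0,-0.6,0,0,0,0,0],[0,-0.6,0.1,0,0,0,0],[0,-0.6,0,0,0,0,0],[0,-0.6,0.1,0,0,0,0],[0,-0.6,0.1,0,0,0,0],[0,-0.6,0.1,0,0,0,0],[0,-0.6,0.1,0,0,0,0],[0,-0.6,0.1,0,0,0,0],[0,-0.6,0.1,0,0,0,0],[0,-0.6,0.1,0,0,0,0]]

```text
time_s: 16.2
eef_pos: [0.5242, -0.2641, 0.1835]
eef_rot: [0.001, 0.679, 0.734, 0.001]
wrist_force: [9.6, -0.9, 4.1]
opening: 0.236
grasp_force: 59.9
```

```bash
python3 -c "
from h import *
wheel();save('scene_1');save('side_1')
for n in('scene_1','side_1'):
    c=load(n); cv2.imwrite('pics/c_%s.png'%n,cv2.resize(c['frame'][60:260,100:360] if n[1]=='c' else c['frame'][60:260,200:460],None,fx=3,fy=3,interpolation=2))"
```

```text
t 16.2 phi 100.9 r 77.42 Fresist 10.12 Frad 2.19 Fx 1.69 grip 59.9
```

Request:
jog_arm:
  series:
    - [[0,-0.6,0.1,0,0,0,0],[0,-0.6,0.1,0,0,0,0],[0,-0.6,0.1,0,0,0,0],[0,-0.6,0.1,0,0,0,0],[0,-0.6,0.2,0,0,0,0],[0,-0.6,0.1,0,0,0,0],[0,-0.6,0.2,0,0,0,0],[0,-0.6,0.1,0,0,0,0],[0,-0.6,0.2,0,0,0,0],[0,-0.6,0.2,0,0,0,0]]

```text
time_s: 17.3
eef_pos: [0.517, -0.2646, 0.1817]
eef_rot: [0.0, 0.679, 0.735, 0.0]
wrist_force: [4.8, -0.7, 4.6]
opening: 0.235
grasp_force: 59.8
```

```bash
python3 -c "
from h import *
wheel()"
```

```text
t 17.3 phi 106.44 r 77.35 Fresist 5.81 Frad 3.06 Fx 1.07 grip 59.8
```

Request:
jog_arm:
  series:
    - [[0,-0.6,0.2,0,0,0,0],[0,-0.6,0.2,0,0,0,0],[0,-0.6,0.2,0,0,0,0],[0,-0.6,0.2,0,0,0,0],[0,-0.6,0.2,0,0,0,0],[0,-0.6,0.2,0,0,0,0],[0,-0.6,0.2,0,0,0,0],[0,-0.6,0.2,0,0,0,0],[0,-0.6,0.2,0,0,0,0],[0,-0.6,0.2,0,0,0,0]]

```text
time_s: 18.3
eef_pos: [0.5106, -0.2651, 0.1795]
eef_rot: [-0.0, 0.679, 0.735, 0.0]
wrist_force: [3.2, -0.9, 5.2]
opening: 0.234
grasp_force: 59.8
```

```bash
python3 -c "
from h import *
wheel()"
```

```text
t 18.3 phi 111.48 r 77.41 Fresist 4.76 Frad 3.68 Fx 1.1 grip 59.8
```

Request:
jog_arm:
  series:
    - [[0,-0.6,0.2,0,0,0,0],[0,-0.6,0.2,0,0,0,0],[0,-0.6,0.2,0,0,0,0],[0,-0.6,0.2,0,0,0,0],[0,-0.6,0.2,0,0,0,0],[0,-0.6,0.2,0,0,0,0],[0,-0.6,0.2,0,0,0,0],[0,-0.6,0.2,0,0,0,0],[0,-0.6,0.2,0,0,0,0],[0,-0.6,0.2,0,0,0,0]]

```text
time_s: 19.3
eef_pos: [0.5045, -0.2655, 0.1771]
eef_rot: [-0.0, 0.679, 0.734, 0.0]
wrist_force: [4.6, 2.0, 2.3]
opening: 0.234
grasp_force: 59.6
```

```bash
python3 -c "
from h import *
wheel()"
```

```text
t 19.3 phi 116.32 r 77.68 Fresist 5.27 Frad -0.02 Fx -1.61 grip 59.6
```

```bash
python3 -c "
from h import *
wheel();a=save('wrist_2');b=save('scene_2')
cv2.imwrite('pics/w2.png',np.vstack([cv2.resize(a['frame'][100:400,120:520],(800,600))[:330],cv2.resize(b['frame'][100:235,120:440],(800,270))[:270]]))"
```

```text
t 19.3 phi 116.32 r 77.68 Fresist 5.27 Frad -0.02 Fx -1.61 grip 59.6
```

View pics/w2.png

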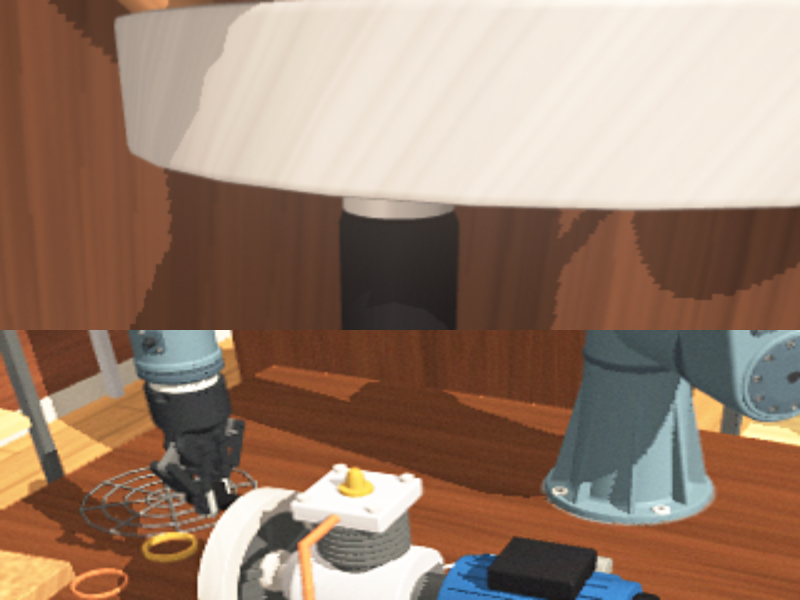

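The sleeve is at image u 290–349, v≈210–260, still between the pads.

```bash
python3 - <<'E'
from h import *
c=load('wrist_2');F=c["frame"].max(2)
for v in (215,225,235,245):
    u=[k for k in range(270,370) if F[v,k]<75]; uc=(u[0]+u[-1])/2; p=pt(c,uc,v)-[0,0,.011]
    g=p-C; print(v,u[0],u[-1],p.round(4),'phi',np.degrees(np.arctan2(g[2],g@e)),np.hypot(g[2],g@e))
p,M,o=pose();g=np.array([p+[0,0,.019]-C])
for z in (0,.002,.003):
  for dx in (-.002,0,.002):
    c2=C+[dx,0,z]; print(z,dx,[(round(float(np.degrees(np.arctan2(q[2]+.019-c2[2],(q-c2)@e))),1),round(1e3*float(np.hypot(q[2]+.019-c2[2],(q-c2)@e)),1)) for q in map(np.array,([.6133,-.2557,.1154],[.6067,-.2567,.141],[.5919,-.2584,.1625],[.5704,-.2607,.1773],[.5458,-.2627,.1841],[.531,-.2637,.1845],[.517,-.2646,.1817],[.5045,-.2655,.1771]))])
E
```

```text
215 290 349 [ 0.5018 -0.216   0.1947] phi 115.97208147251902 0.07585595350669709
225 290 348 [ 0.502  -0.2198  0.1936] phi 116.43373893690325 0.07497545336161524
235 290 348 [ 0.5023 -0.2233  0.1938] phi 116.3779171343018 0.07510932422073276
245 290 348 [ 0.5025 -0.2269  0.1937] phi 116.4185380031052 0.0749859451993524
0 -0.002 [(5.9, 77.2), (25.5, 77.7), (44.9, 78.0), (64.3, 77.5), (83.3, 77.1), (94.4, 77.2), (105.0, 76.8), (115.0, 76.8)]
0 0 [(6.0, 75.2), (26.2, 75.9), (45.9, 76.6), (65.6, 76.6), (84.8, 76.9), (95.8, 77.4), (106.4, 77.4), (116.3, 77.7)]
0 0.002 [(6.2, 73.2), (26.9, 74.1), (47.0, 75.2), (67.0, 75.8), (86.3, 76.8), (97.3, 77.6), (107.9, 78.0), (117.6, 78.6)]
0.002 -0.002 [(4.4, 77.0), (24.2, 76.9), (43.8, 76.6), (63.6, 75.7), (83.2, 75.1), (94.5, 75.2), (105.4, 74.9), (115.6, 75.0)]
0.002 0 [(4.5, 75.0), (24.8, 75.1), (44.9, 75.1), (65.0, 74.8), (84.7, 74.9), (96.0, 75.4), (106.9, 75.5), (117.0, 75.9)]
0.002 0.002 [(4.6, 73.0), (25.5, 73.3), (46.0, 73.7), (66.4, 74.0), (86.2, 74.8), (97.5, 75.6), (108.3, 76.1), (118.3, 76.8)]
0.003 -0.002 [(3.7, 76.9), (23.5, 76.5), (43.3, 75.9), (63.3, 74.8), (83.1, 74.1), (94.5, 74.2), (105.6, 73.9), (116.0, 74.1)]
0.003 0 [(3.7, 75.0), (24.1, 74.7), (44.3, 74.4), (64.7, 73.9), (84.6, 73.9), (96.1, 74.4), (107.1, 74.5), (117.3, 75.0)]
0.003 0.002 [(3.9, 73.0), (24.8, 72.8), (45.4, 73.0), (66.1, 73.1), (86.1, 73.8), (97.6, 74.7), (108.6, 75.1), (118.7, 75.9)]
```

Request:
jog_arm:
  series:
    - [[0,-0.6,0.3,0,0,0,0],[0,-0.6,0.3,0,0,0,0],[0,-0.5,0.2,0,0,0,0],[0,0,0,0,0,0,0],[0,0,0,0,0,0,0],[0,0.3,-0.1,0,0,0,0],[0,0.3,-0.1,0,0,0,0],[0,0.2,-0.1,0,0,0,0],[0,0,0,0,0,0,0],[0,0,0,0,0,0,0]]

```text
time_s: 20.4
eef_pos: [0.5033, -0.2657, 0.1765]
eef_rot: [-0.001, 0.679, 0.735, -0.0]
wrist_force: [0.9, 4.6, -0.9]
opening: 0.232
grasp_force: 59.1
```

```bash
python3 -c "
from h import *
wheel()"
```

```text
t 20.4 phi 117.34 r 77.69 Fresist 0.67 Frad -1.33 Fx -4.48 grip 59.1
```

Request:
jog_arm:
  series:
    - [[0,0,0,0,0,0,20],[0,0,0,0,0,0,25],[0,0,0,0,0,0,35],[0,0,0,0,0,0,45],[0,0,0,0,0,0,50],[0,0,-5,0,0,0,50],[0,0,-15,0,0,0,50],[0,0,-25,0,0,0,50],[0,0,-35,0,0,0,60],[0,0,-40,0,0,0,85]]

```text
time_s: 21.4
eef_pos: [0.5034, -0.2657, 0.2987]
eef_rot: [-0.0, 0.679, 0.734, -0.0]
wrist_force: [0.0, -0.0, 0.3]
opening: 0.851
grasp_force: 0.0
```

```bash
python3 - <<'E'
from h import *
c=save('wrist_3')
F=c["frame"].max(2)
for v in (150,180,200,220,240):
    u=np.array([k for k in range(250,390) if F[v,k]<75])
    if len(u)>5:
        p=pt(c,(u[0]+u[-1])/2,v)-[0,0,.011]; g=p-C; print(v,u[0],u[-1],p.round(4),np.degrees(np.arctan2(g[2],g@e)))
cv2.imwrite('pics/w3.png',c["frame"])
go(.6,.339,.34,180)
E
```

```text
180 302 332 [ 0.5    -0.2227  0.1938] 117.83074224523115
200 302 332 [ 0.5011 -0.2364  0.1928] 118.16781238827346
220 302 331 [ 0.5019 -0.2501  0.1939] 118.01473268309043
240 303 331 [ 0.5033 -0.2643  0.1948] 117.48635012680661
t 21.45 pos [ 0.506  -0.2678  0.3076] d_mm [597.2 142.  -36.2] rot [ 6.0000e-04  1.3000e-02 -1.4915e+00] yaw 94.54 F [ 0.71 -0.61  5.82]
```

View pics/w3.png

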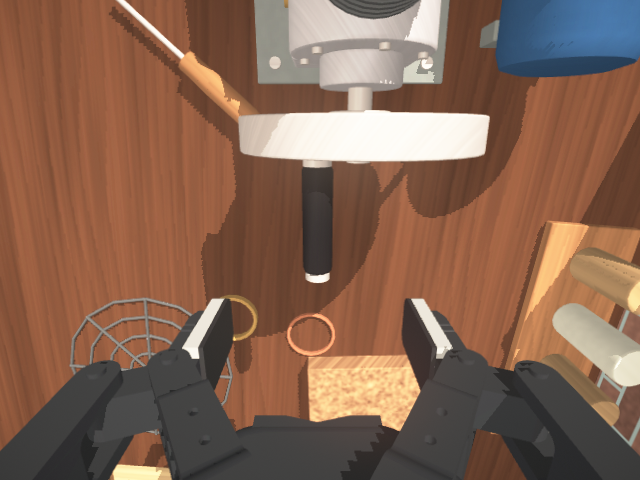

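Request:
jog_arm:
  series:
    - [[0,0,-22,0,0,0,85],[20,5,-14,0,0,0,85],[42,10,0,0,0,0,85],[42,10,0,0,0,0,85],[42,10,0,0,0,0,85],[42,10,0,0,0,0,85],[42,10,0,0,0,0,85],[42,10,0,0,0,0,85],[42,10,0,0,0,0,85],[42,10,0,0,0,0,85]]

```text
time_s: 22.45
eef_pos: [0.5606, 0.0973, 0.3346]
eef_rot: [0.001, 0.679, 0.735, 0.001]
wrist_force: [1.1, -0.7, 0.4]
opening: 0.992
grasp_force: 0.0
```

Request:
jog_arm:
  series:
    - [[40,10,0,0,0,0,85],[40,10,0,0,0,0,85],[40,10,0,0,0,0,85],[40,10,0,0,0,0,85],[30,7,0,0,0,0,85],[25,5,0,0,0,0,85],[15,3,0,0,0,0,85],[11,2,0,0,0,0,85],[0,0,0,0,0,-0.149,85],[0,0,0,0,0,-0.149,85]]

```text
time_s: 23.45
eef_pos: [0.5983, 0.34, 0.3334]
eef_rot: [0.0, 0.56, 0.829, -0.0]
wrist_force: [0.3, 0.2, 0.7]
opening: 0.995
grasp_force: 0.0
```

Request:
jog_arm:
  series:
    - [[0,0,10,0,0,-0.149,85],[0,0,10,0,0,-0.149,85],[0,0,20,0,0,-0.149,85],[0,0,20,0,0,-0.149,85],[0,0,20,0,0,-0.149,85],[0,0,20,0,0,-0.149,85],[0,0,20,0,0,-0.149,85],[0,0,10,0,0,-0.149,85],[0,0,0,0,0,0,85],[0,0,0,0,0,0,85]]

```text
time_s: 24.45
eef_pos: [0.5987, 0.3398, 0.2037]
eef_rot: [0.0, 0.003, 1.0, 0.0]
wrist_force: [-0.3, -0.8, -0.2]
opening: 0.995
grasp_force: 0.0
```

```bash
python3 - <<'E'
from h import *
go(.6,.339,.01,180)
c=save('wrist_4');s=save('scene_4')
E
```

```text
t 24.45 pos [0.5987 0.3398 0.2037] d_mm [ -1.2  -0.8 193.7] rot [ 0.      0.0006 -0.0066] yaw 179.62 F [-0.32 -0.83 -0.15]
```

View pics/wrist_4.png

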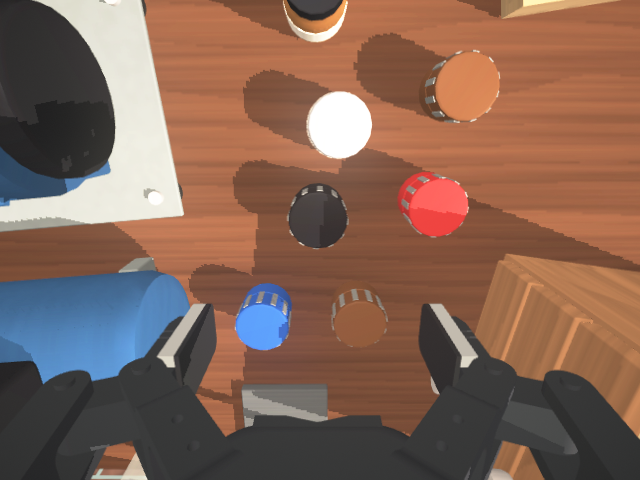

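The black filter's top is at (318,218); the neighbours are red (434,204), tin (340,124), blue (263,318) and brown (358,318).

```bash
python3 - <<'E'
from h import *
c=load('wrist_4');F=c["frame"].astype(int)
def cen(m,n,h):
    m=m.astype(np.uint8); k,l,s,cc=cv2.connectedComponentsWithStats(m)
    i=1+s[1:,4].argmax(); print(n,s[i],cc[i].round(1),pt(c,*cc[i],h).round(4)); return l==i,s[i]
z=np.zeros((480,640),bool);w=z.copy();w[175:255,280:355]=1
V,U=np.mgrid[0:480,0:640]
X=np.array([[pt(c,u,v) if c["z_map"][v,u]>0 else [0,0,0] for u in range(270,500)] for v in range(160,265)])
top=abs(X[...,2]-.048)<.004
for n,lo,hi in(('filt',.28,.38),('red',.2,.30)):
    for x0 in(0,):
        sel=top&(X[...,1]>0)
        k,l,s,cc=cv2.connectedComponentsWithStats(sel.astype(np.uint8))
    break
for i in range(1,k):
    if s[i,4]>200:
        P=X[l==i][:,:2]; print(s[i],cv2.minEnclosingCircle(P.astype(np.float32)),P.mean(0))
E
```

```text
[ 136   17   63   61 2862] ((0.5897234678268433, 0.44402068853378296), 0.027283279225230217) [0.58861492 0.44294061]
[  18   29   61   60 2729] ((0.5999445915222168, 0.34048065543174744), 0.026986991986632347) [0.59881546 0.34060519]
```

Request:
jog_arm:
  series:
    - [[-0.8,0.7,15,0,0,0,85],[0,0,28,0,0,0,85],[0,0,35,0,0,0,85],[0,0,35,0,0,0,85],[0,0,30,0,0,0,85],[0,0,25,0,0,0,85],[0,0,15,0,0,0,80],[0,0,10,0,0,0,75],[0,0,0,0,0,0,70],[0,0,0,0,0,0,65]]

```text
time_s: 25.55
eef_pos: [0.5998, 0.3413, 0.0111]
eef_rot: [0.001, 0.001, 1.0, 0.0]
wrist_force: [0.6, -0.0, 0.1]
opening: 0.764
grasp_force: 0.0
```

Request:
jog_arm:
  series:
    - [[0,0,0,0,0,0,58],[0,0,0,0,0,0,55],[0,0,0,0,0,0,52],[0,0,0,0,0,0,48],[0,0,0,0,0,0,40],[0,0,0,0,0,0,40],[0,0,0,0,0,0,40],[0,0,-3,0,0,0,40],[0,0,-6,0,0,0,40],[0,0,-10,0,0,0,40]]

```text
time_s: 26.55
eef_pos: [0.5981, 0.3407, 0.0285]
eef_rot: [-0.001, 0.001, 1.0, -0.0]
wrist_force: [-0.3, 0.3, -0.7]
opening: 0.593
grasp_force: 62.3
```

Request:
jog_arm:
  series:
    - [[0,0,-15,0,0,0,40],[0,0,-30,0,0,0,40],[0,0,-35,0,0,0,40],[0,0,-40,0,0,0,40],[0,0,-40,0,0,0,40],[0,0,-40,0,0,0,40],[0,-10,-35,0,0,0,40],[0,-20,-30,0,0,0,40],[0,-25,-25,0,0,0,40],[0,-30,-20,0,0,0,40]]

```text
time_s: 27.55
eef_pos: [0.5988, 0.2559, 0.3427]
eef_rot: [0.002, 0.0, 1.0, 0.001]
wrist_force: [-0.6, -0.2, -0.3]
opening: 0.596
grasp_force: 62.4
```

Request:
jog_arm:
  series:
    - [[0,-35,0,0,0,0,40],[0,-40,0,0,0,0,40],[0,-40,0,0,0,0,40],[0,-40,0,0,0,0,40],[0,-40,0,0,0,0,40],[0,-40,0,0,0,0,40],[0,-40,0,0,0,0,40],[0,-30,0,0,0,0,40],[0,-18,0,0,0,0,40],[0,-10,0,0,0,0,40]]

```text
time_s: 28.55
eef_pos: [0.5981, -0.0783, 0.3398]
eef_rot: [0.0, 0.002, 1.0, -0.0]
wrist_force: [-0.0, 1.0, -1.0]
opening: 0.595
grasp_force: 62.5
```

```bash
python3 - <<'E'
from h import *
go(.524,-.0765,.34,180)
c=save('wrist_5');print(c["xyz"]);save('scene_5')
E
```

```text
t 28.55 pos [ 0.5981 -0.0783  0.3398] d_mm [74.1  1.5 -0.3] rot [-0.0002  0.0009 -0.0032] yaw 179.81 F [-0.    0.99 -0.96]
[ 0.52042705 -0.07788327  0.4837585 ]
```

View pics/wrist_5.png

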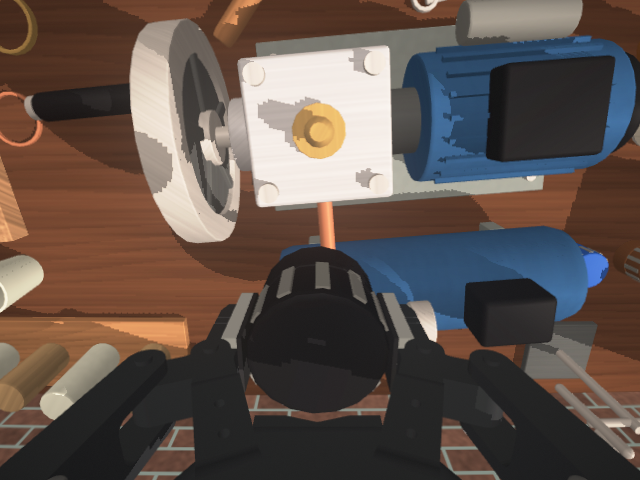

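The brass collar is centred at about (319,131), and the stub tip at about (320,131). The filter is held upright in the pads, centred at about (318,350).

```bash
python3 - <<'E'
from h import *
c=load('wrist_5');F=c["frame"].astype(int)
m=((F[...,2]-F[...,0]>70)).astype(np.uint8);m[:95]=0;m[165:]=0;m[:,:285]=0;m[:,350:]=0
k,l,s,cc=cv2.connectedComponentsWithStats(m);i=1+s[1:,4].argmax()
P=np.argwhere(l==i)[:,::-1]
X=np.array([pt(c,u,v) for u,v in P])
print(s[i],cc[i]); (u,v),r=cv2.minEnclosingCircle(P.astype(np.float32)); print(u,v,r,'collar centre',pt(c,u,v,.266).round(4))
for lo,hi in((.262,.270),(.283,.292)):
    q=X[(X[:,2]>lo)&(X[:,2]<hi)]; print(lo,len(q),cv2.minEnclosingCircle(q[:,:2].astype(np.float32)),q.mean(0).round(4))
p,M,o=pose()
Y=np.array([pt(c,u,v) for u in range(235,400) for v in range(245,420)])
q=Y[(np.abs(Y[:,2]-.377)<.006)&(np.hypot(*(Y[:,:2]-p[:2]).T)<.033)]
print('filter top',len(q),cv2.minEnclosingCircle(q[:,:2].astype(np.float32)),q.mean(0).round(4),'tcp',p.round(4))
A=np.c_[q[:,:2]-q[:,:2].mean(0),np.ones(len(q))];print('tilt',np.linalg.lstsq(A,q[:,2],rcond=None)[0])
E
```

```text
[ 292  103   54   56 2264] [318.77606007 130.14708481]
318.3127136230469 130.43992614746094 27.83063507080078 collar centre [ 0.5235 -0.0771  0.266 ]
0.262 1554 ((0.523870050907135, -0.07733945548534393), 0.016024377197027206) [ 0.5234 -0.0771  0.2673]
0.283 571 ((0.5238305926322937, -0.07700759172439575), 0.0081520089879632) [ 0.5234 -0.0766  0.2863]
filter top 16060 ((0.5939987897872925, -0.0781383067369461), 0.030247412621974945) [ 0.595  -0.0781  0.3772] tcp [ 0.5983 -0.0775  0.3394]
tilt [0.02830106 0.0005993  0.37716775]
```

```bash
python3 - <<'E'
from h import *
c=load('wrist_5')
Y=np.array([pt(c,u,v) for u in range(235,400) for v in range(245,420)]);tc=np.array([.5981,-.0783])
q=Y[(np.abs(Y[:,2]-.377)<.006)&(np.hypot(*(Y[:,:2]-tc).T)<.032)]
for _ in range(8):
    A=np.c_[q[:,:2]-tc,np.ones(len(q))];w=np.linalg.lstsq(A,q[:,2],rcond=None)[0]; r=q[:,2]-A@w; q=q[abs(r)<max(.0012,2*np.median(abs(r)))]
print(len(q),w,np.std(q[:,2]),cv2.minEnclosingCircle(q[:,:2].astype(np.float32)),q.min(0),q.max(0))
s=load('scene_5')
# side silhouette in scene view: filter dark object edges
X=np.array([[pt(s,u,v) if s["z_map"][v,u]>0 else [9,9,9] for u in range(150,330)] for v in range(60,210)])
m=(np.hypot(X[...,0]-.598,X[...,1]+.078)<.04)&(X[...,2]>.3)&(X[...,2]<.38)
P=X[m]; print(m.sum(),P.min(0),P.max(0))
E
```

```text
12509 [5.59069333e-03 3.74060553e-04 3.77293961e-01] 0.00048681028718416166 ((0.5951694250106812, -0.07823705673217773), 0.029349058866500854) [ 0.57184185 -0.10644264  0.37596066] [ 0.62311481 -0.04971728  0.37857526]
886 [ 0.57692526 -0.11764957  0.32954312] [ 0.62546952 -0.03809243  0.37995927]
```

Request:
jog_arm:
  series:
    - [[8,0,0,0,0,0,40],[12,0,0,0,0,0,40],[14,0,0,0,0,0,40],[14,0,0,0,0,0,40],[12,0,0,0,0,0,40],[8,0.2,0,0,0,0,40],[5,0,0,0,0,0,40],[1,0,0,0,0,0,40],[0,0,0,0,0,0,40],[0,0,0,0,0,0,40]]

```text
time_s: 29.65
eef_pos: [0.5245, -0.0768, 0.3389]
eef_rot: [0.0, 0.001, 1.0, 0.0]
wrist_force: [-0.3, 0.3, -1.5]
opening: 0.595
grasp_force: 62.4
```

```bash
python3 - <<'E'
from h import *
go(.5243,-.0772,.29,180)
E
```

```text
t 29.65 pos [ 0.5245 -0.0768  0.3389] d_mm [ 0.2 -0.4 48.9] rot [ 0.      0.     -0.0019] yaw 179.89 F [-0.26  0.31 -1.48]
```

Request:
jog_arm:
  series:
    - [[0.2,-0.3,6,0,0,0,40],[0,0,10,0,0,0,40],[0,0,10,0,0,0,40],[0,0,8,0,0,0,40],[0,0,5,0,0,0,40],[0,0,3,0,0,0,40],[0,0,2,0,0,0,40],[0,0,1.5,0,0,0,40],[0,0,1.5,0,0,0,40],[0,0,1,0,0,0,40]]

```text
time_s: 30.65
eef_pos: [0.5242, -0.077, 0.2911]
eef_rot: [0.0, 0.001, 1.0, -0.0]
wrist_force: [-0.4, 0.4, -0.4]
opening: 0.592
grasp_force: 62.4
```

Request:
jog_arm:
  series:
    - [[0,0,1.2,0,0,0,40],[0,0,1.2,0,0,0,40],[0,0,1.2,0,0,0,40],[0,0,1.2,0,0,0,40],[0,0,1.2,0,0,0,40],[0,0,1.2,0,0,0,40],[0,0,1.2,0,0,0,40],[0,0,1.2,0,0,0,40],[0,0,1.2,0,0,0,40],[0,0,1.2,0,0,0,40]]

```text
time_s: 31.65
eef_pos: [0.524, -0.077, 0.2789]
eef_rot: [-0.0, 0.001, 1.0, -0.0]
wrist_force: [0.3, -0.0, -0.9]
opening: 0.598
grasp_force: 62.5
```

Request:
jog_arm:
  series:
    - [[0,0,0.4,0,0,0,40],[0,0,0.4,0,0,0,40],[0,0,0.4,0,0,0,40],[0,0,0.4,0,0,0,40],[0,0,0.3,0,0,0,40],[0,0,0.3,0,0,0,40],[0,0,0.2,0,0,0,40],[0,0,0,0,0,0,40],[0,0,0,0,0,0,40],[0,0,0,0,0,0,40]]

```text
time_s: 32.65
eef_pos: [0.5241, -0.077, 0.2777]
eef_rot: [0.0, 0.001, 1.0, -0.0]
wrist_force: [-3.4, 1.7, 6.7]
opening: 0.594
grasp_force: 62.7
```

Request:
jog_arm:
  series:
    - [[0,0,0.3,0,0,0,40],[0,0,0.3,0,0,0,40],[0,0,0.3,0,0,0,40],[0,0,0.2,0,0,0,40],[0,0,0,0,0,0,40],[0,0,0,0,0,0,40],[0,0,0,0,0,0,40],[0,0,0,0,0,0,40],[0,0,0,0,0,0,40],[0,0,0,0,0,0,40]]

```text
time_s: 33.65
eef_pos: [0.5242, -0.077, 0.2777]
eef_rot: [0.001, 0.001, 1.0, -0.0]
wrist_force: [-6.6, 1.8, 12.3]
opening: 0.596
grasp_force: 63.2
```

```bash
python3 - <<'E'
from h import *
go(.5243,-.0772,.29,180)
c=save('side_6');s=save('scene_6')
for c,n in((s,'scene'),(c,'side')):
    v,u=np.mgrid[0:480,0:640]
    X=np.array([[pt(c,a,b) if c["z_map"][b,a]>0 else [9,9,9] for a in range(200,400)] for b in range(90,230)])
    top=(np.hypot(X[...,0]-.524,X[...,1]+.077)<.022)&(X[...,2]>.295)&(X[...,2]<.33)
    q=X[top]; print(n,len(q),'top z',np.percentile(q[:,2],[10,50,90]).round(4) if len(q) else 0)
    cv2.imwrite(f'pics/k_{n}.png',cv2.resize(c["frame"][90:230,180:400],(800,509)))
E
```

```text
t 33.65 pos [ 0.5242 -0.077   0.2777] d_mm [ -0.1  -0.2 -12.3] rot [-0.0007  0.0014 -0.0016] yaw 179.91 F [-6.56  1.81 12.3 ]
scene 140 top z [0.314  0.3153 0.3168]
side 66 top z [0.3125 0.315  0.3165]
```

View pics/k_scene.png

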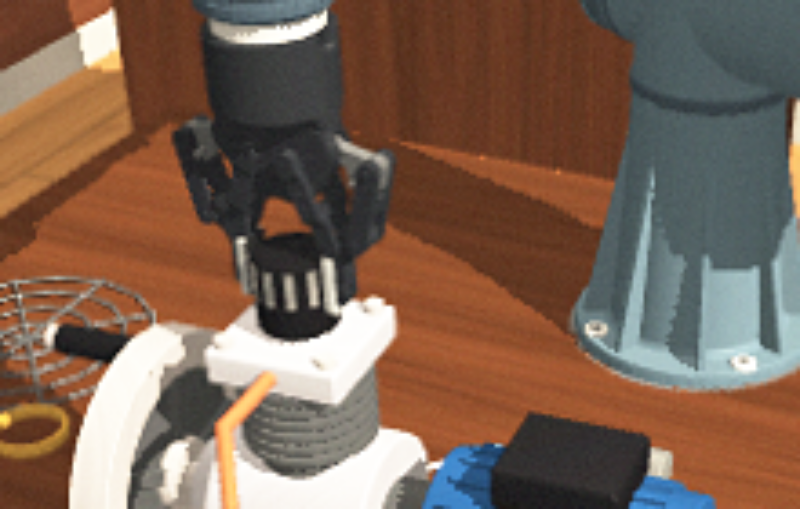

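The filter hides the collar and sits seated on the head, with its top at z ≈ 0.315 against an expected 0.314. It was a hard stop at 12 N. I'll release it and retreat.

Request:
jog_arm:
  series:
    - [[0,0,-0.6,0,0,0,40],[0,0,-0.6,0,0,0,40],[0,0,0,0,0,0,52],[0,0,0,0,0,0,56],[0,0,0,0,0,0,62],[0,0,0,0,0,0,70],[0,0,0,0,0,0,78],[0,0,0,0,0,0,85],[0,0,0,0,0,0,85],[0,0,0,0,0,0,85]]

```text
time_s: 34.75
eef_pos: [0.5241, -0.077, 0.2766]
eef_rot: [-0.0, 0.001, 1.0, -0.0]
wrist_force: [-0.7, 0.6, -0.6]
opening: 0.993
grasp_force: 0.0
```

Request:
jog_arm:
  series:
    - [[0,0,-5,0,0,0,85],[0,0,-10,0,0,0,85],[0,0,-20,0,0,0,85],[0,0,-30,0,0,0,85],[0,0,-30,0,0,0,85],[-20,0,-20,0,0,0,85],[-25,0,-5,0,0,0,85],[-20,0,0,0,0,0,85],[-10,0,0,0,0,0,85],[0,0,0,0,0,0,85]]

```text
time_s: 35.75
eef_pos: [0.5996, -0.0771, 0.3964]
eef_rot: [-0.0, 0.001, 1.0, 0.0]
wrist_force: [-0.5, -0.7, 0.3]
opening: 0.993
grasp_force: 0.0
```

```bash
python3 - <<'E'
from h import *
go(.5243,-.0772,.29,180)
c=save('wrist_7')
X=np.array([[pt(c,a,b) if c["z_map"][b,a]>0 else [9,9,9] for a in range(0,640,2)] for b in range(0,480,2)])
q=X[(np.hypot(X[...,0]-.5235,X[...,1]+.077)<.035)&(X[...,2]>.3)&(X[...,2]<.33)]
q=q[abs(q[:,2]-np.median(q[:,2]))<.003]
A=np.c_[q[:,:2]-q[:,:2].mean(0),np.ones(len(q))];print('filter top',len(q),cv2.minEnclosingCircle(q[:,:2].astype(np.float32)),np.linalg.lstsq(A,q[:,2],rcond=None)[0])
# handle: dark points near circle
F=c["frame"][::2,::2].max(2); m=(F<75)&(X[...,1]<-.21)&(X[...,1]>-.29)&(X[...,2]>.15)&(X[...,2]<.23)&(abs(X[...,0]-.51)<.06)
P=X[m];print('handle',len(P),P.mean(0) if len(P) else 0)
s=load('wrist_3')
cv2.imwrite('pics/w7.png',c["frame"])
E
```

```text
t 35.75 pos [ 0.5996 -0.0771  0.3964] d_mm [ 75.2  -0.3 106.5] rot [ 0.0003 -0.0007 -0.0014] yaw 179.92 F [-0.49 -0.68  0.26]
filter top 1457 ((0.5242075324058533, -0.07664552330970764), 0.026720086112618446) [-0.00046916  0.00585928  0.31516206]
handle 506 [ 0.50279505 -0.25259648  0.2019908 ]
```

View pics/w7.png

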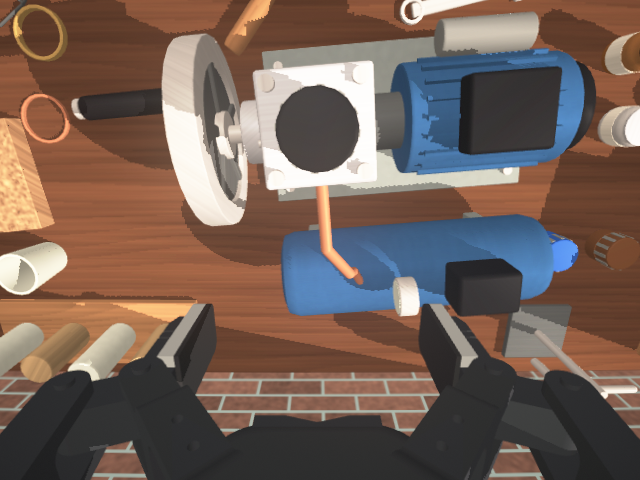

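The filter sits level and centred on the head at (317,128), with its top at z 0.315, which matches home given the ~1 mm camera bias. The handle is unmoved and the gripper is clear.

```bash
python3 -c "
from h import *
print(ctrl.hand_in())"
```

```text
the job is handed in; nothing more can be done
None
```

The job is handed in, with no verdict returned: the flywheel is parked an estimated 10° past top dead centre and stayed put when released; the filter is upright and fully home on its stub; and I never touched the tin or the dye jar.

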